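# Fasten a batch-ticket holder in the bench-held stud pliers

### The job

Fasten the batch-ticket holder with the stud pliers that are clamped on the wooden board: slide the open holder along the board, stud end first, between the two guide rails until it rests against the stop under the pliers' jaw, then press the pliers' upper handle all the way down so that the press stud clicks shut. Let the handle spring up again and leave the fastened holder lying where it is. Close the cover only with the pliers, not with the fingers, and leave the bowl, the scraper and the brush where they are.

Things in the scene. Friction and masses are not known exactly. Their poses are not given: they have to be found in the camera images.
- press: Fixed light wooden board with the stud pliers clamped on it, 18 mm thick, flat on the bench. Origin on the bench directly below the die; z up. In its frame the board spans x -165 to +85, y -50 to +245 mm. The pliers lie along x like a nutcracker: arms pinned at x +55 mm, handles to -x. The lower handle is screwed down on the board (x -50 to -160, 24 wide, 14 mm high).
- die (a point): Centre of the lower die, a steel disc flush in the board's top face, 18 mm above the bench; axes as the board's. The upper arm's punch (16 mm across) hangs about 23 mm above it while the pliers are open.
- stop (a point): Middle of the face of the aluminium stop bar (50 mm wide along x, 6 mm high), on the board's top face, 10 mm from the die towards -y; axes as the board's. With the holder's leading edge against it, the holder's origin is 45 mm and its spine's back face 90 mm from here towards +y.
- mouth (a point): Middle of the mouth of the guide rails, on the board's top face, 70 mm from the die towards +y; axes as the board's. The two aluminium rails (5 mm high) are 108 mm apart here and narrow to 66 mm at 35 mm from the die, then run parallel on to the stop. The holder goes in here, moving towards -y.
- plier_arm (a joint): Upper arm of the pliers: 0 = sprung open (sloping up to the handle end), grows as the handle goes down; about 0.22 rad = level, fully closed on a fastened holder; 0.245 is the hard limit when empty. It springs open when let go. Its spring takes 2 to 4 N at the handle point, the click 6 to 8 N in all; it then stops hard.
- handle (a point): Point on top of the upper arm's black grip, 170 mm from the hinge pin, where to press; moves with the arm. The grip is 28 mm wide (y), 18 thick, and reaches 59 mm from here towards the hinge and 39 mm beyond. Open it is about 96 mm above the bench, fully closed about 59: it goes down about 37 mm.
- holder: Loose white plastic ticket holder, back plate 60 (x) by 90 (y) by 4 mm, about 0.1 kg, on the board beyond the rail mouth, within 0.3 rad of the board's axes. Origin: centre of its underside; z up. Stud at its -y end. At its +y end (y +31 to +45 mm) stands a spine 60 mm long, 12 mm high: push on its back face. It slides 95 to 145 mm to the stop.
- stud (a point): Lower half of the press stud, on the back plate's top face, 35 mm from the holder's origin towards its -y and 10 mm from its leading edge. It must lie over the die.
- cover: Clear cover with white edges, 54 x 70 x 3 mm, hinged to the holder just in front of the spine, with the steel stud cap (15 mm across, 4 mm high) near its free -y edge. Origin on the hinge line. Fastened, the holder is 11 mm thick over the cap.
- cover_hinge (a joint): Cover angle: 0 = flat, stud clicked together; about 0.09 rad = standing open, the cap 5 to 6 mm up. Pressed less than nearly all the way it springs open again (resists with about 12 N at the cap); below about 0.02 rad the stud snaps in and holds it shut.
- stud_bowl: Small loose steel bowl of spare studs, 64 mm across, 30 mm high, on the near (-x) side of the board beside the holder's path; leave it. Origin: centre of its underside.
- scraper: Loose dough scraper, steel blade 110 x 120 mm with a wooden grip, flat on the bench to the left of the board; leave it. Origin: underside, near the blade's middle.
- brush: Loose flat pastry brush, about 200 mm long, flat on the bench to the left of the board; leave it. Origin: underside, at the root of the handle.
Things that resemble listed ones, but are neither listed nor needed, are in the scene too. Of the things that look like the holder, the smallest one is meant.

How it is judged:
By the outcome, as a careful person would: the job done as asked, in the order asked, and still so for the second after the job is handed in, with the robot touching nothing.
It also fails if it takes over 48 s, if anything falls off the work surface, if the arm or the gripper's body presses on something with over 40 N, if the wrist force passes 120 N, or if a joint passes its speed limit or range.

### The arm

A 6-joint arm with a two-finger parallel gripper is mounted at the origin on the work surface. World frame = base frame: x ahead of the robot, y to its left, z up, the work surface at z = 0. Lengths are in m, angles in degrees, forces in N, time in s.
With the tool pointing down it reaches from about 0.25 to 0.775 m from the base axis. Payload 4 kg.
Tool frame: the origin (TCP) lies at the very end of the fingers, on their centre line; the grasp point (between the pads) lies 19 mm behind it; z points along the fingers, y is the direction in which the jaws open and shut (so a half turn about z gives the same grasp; the last joint's range is limited). The gripper opens to 94 mm and grips with 3 to 60 N. Pads are 16 mm wide; open, the fingers measure 119 mm over their backs; the gripper's body (75 mm by 177 mm) begins 78 mm behind the grasp point.
Start: joints at [-71.969, 4.996, 78.535, -0, 96.463, -5.907], TCP at [0.223, -0.503, 0.206] pointing down, gripper open.
Joint ranges: [-177.83, 177.83], [-43.37, 116.18], [15.69, 146.23], [-61.86, 241.86], [9.47, 152.12], [-147.06, 147.06]. Speed limits (degrees/s): [159.86, 159.86, 180, 180, 180, 180].

### API

Orientations are given as [roll, pitch, yaw] about the fixed x, y, z axes, in that order (R = Rz(yaw) Ry(pitch) Rx(roll)).
In Python, from plant import * gives the robot as it stands.
- The arm moves only by the tool arm_command, never from a script. Its argument "moves" is a list of rows, each a list of 5 numbers: the shift along the tool's x, y, z in m, then the turn about the tool's z in rad, then the closure in counts, from 0 (fully open) to 255 (shut). In form: [[x, y, z, yaw, gripper], ...]. A call has 1 to 12 rows; each row is the pose to reach, as a shift and turn from the pose commanded when the call began, along the tool's axes at that moment; what a row does not reach only later rows make up. A row lasts 1/8 s, in which the tool goes at most 62.5 mm and 10.7 degrees, less where a joint would pass 70% of its speed; a pose out of reach is approached as far as the arm can. A call with a gripper value outside its range is refused whole. The fingers move at their own pace and stop on an object; "squeeze" is the grip in N (left out, the last holds). Time passes only in rows, so rows that repeat a pose let the fingers close. It gives the time, the measured TCP pose, the force and the opening at its end, in the units of the state.
- get_state(): the state, without advancing time (a new reading comes with each control period).
- read_camera(name): name is "scene" or "side" or "wrist"; returns a dict with "color" (400x640x3 uint8, blue, green, red), "vertical_fov" (degrees; the focal length in pixels is half the picture's height over the tangent of half this angle, whatever the lens; pixels are square), "cx", "cy" (the principal point, pixels), "R" (3x3) and "t" (3): a world point X has camera coordinates R X + t; the wrist camera has in their place "tool_from_camera" (4x4, takes a point from camera to tool coordinates, whose origin is the TCP and whose axes are the flange's). Camera axes: x right, y down, z forward; pixel columns grow to the right and rows downward; lengths in m; the calibration is good to about 2 mm. The wrist camera is an equidistant fisheye: a pixel r from the principal point sees the ray r / f radians off the axis. A picture is of the moment at which its call begins: read the wrist's pose just before it. There is no depth.
- sign_off(): hands the job in, once; it reports no verdict.
The state is a dict: "time": time; "joint_positions": joint angles; "joint_velocities": joint speeds; "effort": joint torques, N m; "eef_pos": TCP position; "orientation": TCP orientation; "wrist_force": force on the tool from outside, world axes, zero at the start; "wrist_torque": the same for the moment, N m; "grip_width": opening from 0.0 (shut) to 1.0 (fully open).
Only numpy, scipy, OpenCV 4.12 (cv2) and the standard library are available. Lean on these libraries where they do the work, as an engineer would, in place of code of your own. Each camera call takes 0.05 s, during which the arm holds its last target.

## Working session

There is one attempt and no reset: what is moved stays moved. The work goes in short steps, Python scripts to look and compute and a tool call to move; the robot and the scene stay as the last step left them, time stands still between calls to the robot, and variables do not carry over. Pictures are saved under pics/ and viewed, and the job is handed in when it is done.

Besides the shell and the picture viewer there is one more tool, called after "Call:" as a command line: name --pt "numbers of a row" for each row, then --argument value for the rest. arm_command: Moves the arm, as the interface text tells. Its arguments: {"type":"object","properties":{"moves":{"type":"array","items":{"type":"array","items":{"type":"number"}}},"squeeze":{"type":"number"}},"required":["moves"]}

```bash
ls; mkdir -p pics; cat > h.py <<'E'
from plant import *
import numpy as np, cv2
from scipy.spatial.transform import Rotation as Ro
def cam(n):
    s=get_state(); return read_camera(n),s
def f_(c): return 200/np.tan(np.radians(c["vertical_fov"])/2)
def ray(c,u,v):
    d=np.array([(u-c["cx"])/f_(c),(v-c["cy"])/f_(c),1.]); R=np.array(c["R"]);t=np.array(c["t"])
    return -R.T@t, R.T@d
def onz(c,u,v,z):
    o,d=ray(c,u,v); return o+d*(z-o[2])/d[2]
def proj(c,X):
    p=np.array(c["R"])@np.array(X)+np.array(c["t"]); return p[:2]/p[2]*f_(c)+[c["cx"],c["cy"]]
def wonz(c,s,u,v,z):
    a=np.array([u-c["cx"],v-c["cy"]]);r=np.hypot(*a);th=r/f_(c)
    d=np.array([*(a/max(r,1e-9)*np.sin(th)),np.cos(th)])
    T=np.array(c["tool_from_camera"]);R=Ro.from_euler("xyz",s["orientation"],degrees=True).as_matrix()
    o=R@T[:3,3]+np.array(s["eef_pos"]);d=R@T[:3,:3]@d
    return o+d*(z-o[2])/d[2]
def wproj(c,s,X):
    T=np.array(c["tool_from_camera"]);R=Ro.from_euler("xyz",s["orientation"],degrees=True).as_matrix()
    p=R.T@(np.array(X)-s["eef_pos"]);p=T[:3,:3].T@(p-T[:3,3])
    th=np.arccos(p[2]/np.linalg.norm(p));a=p[:2]/np.hypot(*p[:2])
    return a*th*f_(c)+[c["cx"],c["cy"]]
E
python3 - <<'E'
from h import *
for n in ["scene","side","wrist"]:
    c,s=cam(n); cv2.imwrite(f"pics/{n}0.png",c["color"]); print(n,c["vertical_fov"],c["cx"],c["cy"],c.get("R"),c.get("t"),c.get("tool_from_camera"))
print(get_state())
E
```

```text
pics
scene 42.28523196469032 320.47025752862646 205.04450622461974 [[ 0.80625572  0.59130072 -0.01775309]
 [ 0.38547794 -0.54790111 -0.74243595]
 [-0.44872985  0.59174981 -0.66968178]] [-0.45034998 -0.0343754   1.37666557] None
side 50.07961218955289 317.7297800048965 203.99198241357752 [[-0.95951444 -0.28150135 -0.00943573]
 [-0.21157072  0.74245674 -0.63560665]
 [ 0.18592975 -0.60787744 -0.77195541]] [0.48951056 0.04693756 1.0125195 ] None
wrist 65.70646984690485 320.0075871343981 199.4861717928167 None None [[ 1.01380633e-03 -9.72449478e-01 -2.33111531e-01  6.76647679e-02]
 [ 9.99999172e-01  8.01007923e-04  1.00752524e-03  1.38473023e-04]
 [-7.93043215e-04 -2.33112359e-01  9.72449484e-01 -1.79617154e-01]
 [ 0.00000000e+00  0.00000000e+00  0.00000000e+00  1.00000000e+00]]
{'time': 0.15, 'joint_positions': array([-7.19691122e+01,  5.02900467e+00,  7.86038165e+01, -7.85471204e-04,
        9.64638480e+01, -5.90780544e+00]), 'joint_velocities': array([-0.12960915, -0.16731648, -0.27236912, -0.07728643,  0.03254044,
        0.10990251]), 'effort': array([ 1.01508493e-03, -3.40641904e+01, -3.02793467e+01,  7.17166183e-02,
        3.04769387e-02, -1.24717685e-04]), 'eef_pos': array([ 0.22302095, -0.50228828,  0.20458585]), 'orientation': array([-1.79903764e+02, -9.17348415e-03,  2.39385978e+01]), 'wrist_force': array([-0.19958911, -0.38123263,  0.68595471]), 'wrist_torque': array([-0.04584375,  0.02659383, -0.02768066]), 'grip_width': 0.9988388131490095}
```

View pics/scene0.png

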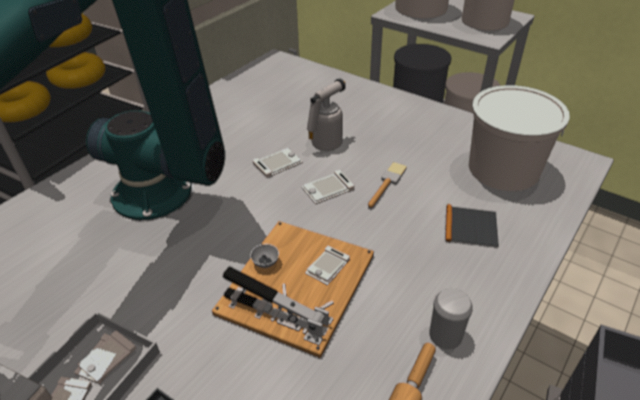

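View pics/side0.png

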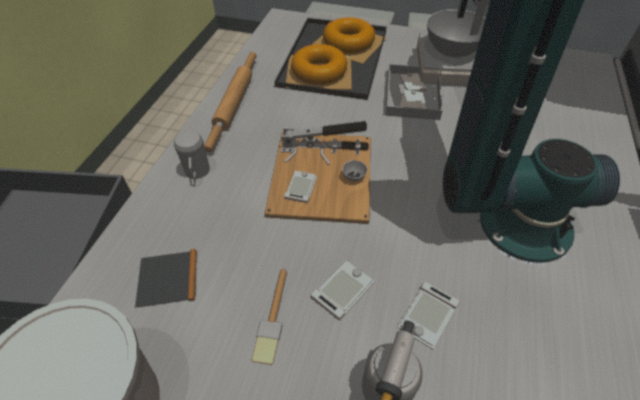

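View pics/wrist0.png

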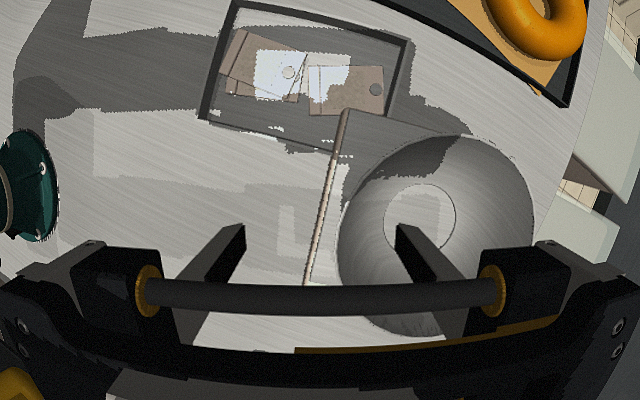

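The scene and side views show the board, with the pliers at scene (275,300), the holder at (328,264) and the bowl at (264,258). I'll enlarge them for detail.

```bash
python3 - <<'E'
from h import *
a=cv2.imread("pics/scene0.png")[210:360,200:390]; cv2.imwrite("pics/sc1.png",cv2.resize(a,None,fx=4,fy=4,interpolation=cv2.INTER_CUBIC))
a=cv2.imread("pics/side0.png")[115:227,255:385]; cv2.imwrite("pics/si1.png",cv2.resize(a,None,fx=5,fy=5,interpolation=cv2.INTER_CUBIC))
for n in ["scene","side"]:
    c,s=cam(n); im=c["color"]; h=cv2.cvtColor(im,cv2.COLOR_BGR2HSV)
    m=cv2.inRange(h,(8,90,90),(22,255,255)); 
    win=np.zeros_like(m); 
    if n=="scene": win[210:360,200:390]=255
    else: win[115:227,255:385]=255
    m=cv2.morphologyEx(m&win,cv2.MORPH_CLOSE,np.ones((3,3)))
    k=max(cv2.findContours(m,0,1)[0],key=cv2.contourArea); hull=cv2.convexHull(k)
    q=cv2.approxPolyDP(hull,5,True)[:,0]
    for p in q: print(n,p,onz(c,*p,0.018).round(4))
    m2=cv2.inRange(h,(0,0,150),(180,60,255))&win
    for k in cv2.findContours(m2,0,1)[0]:
        if cv2.contourArea(k)>25: 
            r=cv2.minAreaRect(k); print(" white",r,[onz(c,*p,0.022)[:2].round(3).tolist() for p in cv2.boxPoints(r)])
E
```

```text
scene [278 222] [0.3628 0.0929 0.018 ]
scene [372 251] [0.5997 0.1434 0.018 ]
scene [320 354] [ 0.6607 -0.1402  0.018 ]
scene [212 311] [ 0.4208 -0.189   0.018 ]
 white ((300.9280090332031, 304.9261169433594), (52.49923324584961, 17.816707611083984), 31.701427459716797) [[0.507, -0.093], [0.497, -0.05], [0.617, -0.053], [0.623, -0.094]]
 white ((258.0, 307.5), (103.0, 116.0), 90.0) [[0.292, -0.098], [0.507, 0.054], [0.662, -0.155], [0.484, -0.283]]
 white ((324.9644470214844, 266.894775390625), (25.486867904663086, 33.868202209472656), 40.364540100097656) [[0.513, 0.003], [0.507, 0.093], [0.572, 0.077], [0.575, -0.01]]
 white ((336.70001220703125, 252.1000213623047), (24.59674835205078, 4.919349670410156), 26.56505012512207) [[0.51, 0.083], [0.506, 0.098], [0.566, 0.098], [0.569, 0.085]]
 white ((319.5, 284.5), (149.0, 139.0), 90.0) [[0.281, 0.083], [0.563, 0.281], [0.774, -0.075], [0.561, -0.228]]
side [369 137] [ 0.4147 -0.1793  0.018 ]
side [368 220] [0.3568 0.1043 0.018 ]
side [265 213] [0.5963 0.151  0.018 ]
side [281 140] [ 0.6453 -0.1015  0.018 ]
 white ((308.676513671875, 186.2941436767578), (9.701424598693848, 26.436382293701172), 14.03624439239502) [[0.528, 0.086], [0.538, -0.0], [0.513, 0.001], [0.503, 0.087]]
 white ((293.87115478515625, 183.66494750976562), (9.442719459533691, 28.734296798706055), 23.96249008178711) [[0.571, 0.088], [0.571, -0.004], [0.546, 0.002], [0.547, 0.094]]
```

View pics/sc1.png

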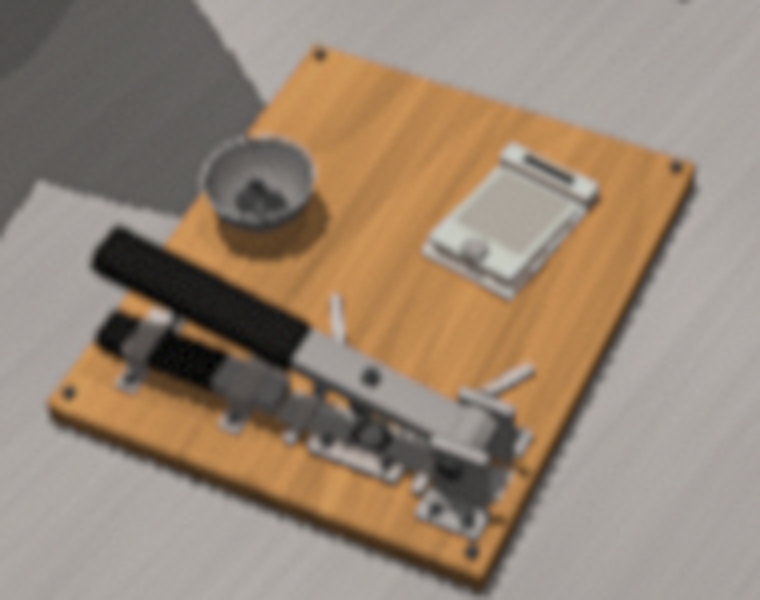

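View pics/si1.png

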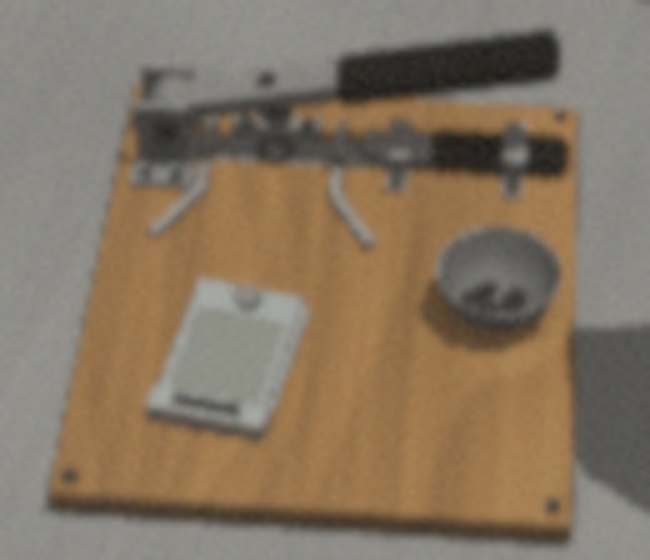

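```bash
cat >> h.py <<'E'
def fit2(P,W):
    P=np.array(P)[:,:2];W=np.array(W)[:,:2];a=P-P.mean(0);b=W-W.mean(0)
    th=np.arctan2((a[:,0]*b[:,1]-a[:,1]*b[:,0]).sum(),(a*b).sum())
    R=np.array([[np.cos(th),-np.sin(th)],[np.sin(th),np.cos(th)]]);t=W.mean(0)-R@P.mean(0)
    return th,t,(W-P@R.T-t)
E
python3 - <<'E'
from h import *
c,_=cam("scene");d,_=cam("side")
P=[];W=[]
for p,u in [((-165,245),(279.25,221)),((85,245),(373.75,252)),((-165,-50),(212.5,312))]:
    P.append(np.array(p)/1e3);W.append(onz(c,*u,.018))
th,t,r=fit2(P,W);print(np.degrees(th),t,r.round(4).tolist())
P2=[];W2=[]
for p,u in [((85,245),(265.4,215)),((-165,245),(369,221.5)),((-165,-50),(370.6,137.4))]:
    P2.append(np.array(p)/1e3);W2.append(onz(d,*u,.018))
th,t,r=fit2(P2,W2);print(np.degrees(th),t,r.round(4).tolist())
# holder corners, scene crop/4 and side crop/5
S=lambda x,y,z:onz(c,200+x/4,210+y/4,z)
print("scene spine back top L,R",S(510,145,.034),S(600,187,.034),"plate front L,R", S(425,252,.022),S(512,298,.022))
D=lambda x,y,z:onz(d,255+x/5,115+y/5,z)
print("side front L(pic)",D(200,278,.022),"R",D(305,297,.022),"back",D(148,412,.026),D(262,438,.026))
print("cap",S(475,245,.031),D(247,295,.031))
print("bowl",S(258,175,.04),D(498,272,.04))
print("handle end mid top scene/side @.1", S(110,245,.1),D(555,48,.1))
E
```

```text
11.557296911586668 [ 0.57307432 -0.11057648] [[0.0007, 0.001], [-0.0027, -0.0035], [0.002, 0.0025]]
11.444166472816528 [ 0.56149899 -0.09906885] [[-0.0029, -0.0016], [0.0025, -0.0003], [0.0004, 0.0019]]
scene spine back top L,R [0.51706528 0.08455302 0.034     ] [0.57642221 0.08743667 0.034     ] plate front L,R [0.51922819 0.00175781 0.022     ] [0.57662468 0.00325309 0.022     ]
side front L(pic) [0.57007812 0.00250729 0.022     ] R [0.51435464 0.00063739 0.022     ] back [0.56471016 0.09844073 0.026     ] [0.50669742 0.09893234 0.026     ]
cap [0.54326906 0.01548583 0.031     ] [0.54036776 0.01542984 0.031     ]
bowl [ 0.41941061 -0.01955362  0.04      ] [ 0.42087824 -0.02611428  0.04      ]
handle end mid top scene/side @.1 [ 0.43056603 -0.13721319  0.1       ] [ 0.4192236  -0.13114102  0.1       ]
```

```bash
cat >> h.py <<'E'
def shift(target,yaw=None):
    s=get_state();R=Ro.from_euler("xyz",s["orientation"],degrees=True).as_matrix()
    d=R.T@(np.array(target)-s["eef_pos"]); 
    dy=None if yaw is None else -np.radians((yaw-s["orientation"][2]+180)%360-180)
    print("shift",d.round(4),"turn",dy)
E
python3 - <<'E'
from h import *
shift([.54,-.10,.38],101.5)
c,s=cam("wrist"); s=dict(s); s["eef_pos"]=np.array([.54,-.10,.38]); s["orientation"]=np.array([180,0,101.5])
for p in [(.567,-.105,.018),(.54,.05,.022),(.36,.1,.018),(.6,.14,.018),(.42,-.17,.1)]: print(p,wproj(c,s,p))
E
```

```text
shift [ 0.453  -0.2395 -0.1747] turn -1.353696071208014
(0.567, -0.105, 0.018) [334.06135516 170.91985309]
(0.54, 0.05, 0.022) [337.17074239  81.3871805 ]
(0.36, 0.1, 0.018) [242.98878551  38.57475019]
(0.6, 0.14, 0.018) [380.31415429  41.98777797]
(0.42, -0.17, 0.1) [235.6242348  200.75870674]
```

Call:
arm_command --pt "0 0 -0.05 0 0" --pt "0.04 -0.02 -0.1 -0.15 0" --pt "0.09 -0.05 -0.12 -0.3 0" --pt "0.14 -0.08 -0.14 -0.45 0" --pt "0.19 -0.11 -0.15 -0.6 0" --pt "0.24 -0.13 -0.16 -0.75 0" --pt "0.29 -0.16 -0.17 -0.9 0" --pt "0.35 -0.19 -0.175 -1.05 0" --pt "0.4 -0.22 -0.175 -1.2 0" --pt "0.453 -0.24 -0.175 -1.354 0" --pt "0.453 -0.24 -0.175 -1.354 0" --pt "0.453 -0.24 -0.175 -1.354 0"

```text
time: 1.9
eef_pos: [0.5396, -0.0997, 0.3804]
orientation: [-180.0, 0.0, 101.5]
wrist_force: [-0.2, -0.3, 0.1]
grip_width: 1.0
```

```bash
python3 - <<'E'
from h import *
c,s=cam("wrist"); im=c["color"]; cv2.imwrite("pics/w1.png",im); print(s["time"],s["eef_pos"],s["orientation"],s["joint_positions"],s["wrist_force"])
a=im[20:240,190:430]; cv2.imwrite("pics/w1z.png",cv2.resize(a,None,fx=3.3,fy=2.7*1.0 and 3.3*0.8,interpolation=cv2.INTER_CUBIC) if 0 else cv2.resize(im[20:200,200:440],None,fx=3.3,fy=3.3,interpolation=cv2.INTER_CUBIC))
E
```

```text
1.9 [ 0.53958186 -0.09974901  0.38035288] [-1.79954919e+02  1.95387496e-02  1.01475381e+02] [-1.63695268e+01  6.87085673e+00  5.66614369e+01 -4.28324708e-02
  1.16498435e+02 -2.78640004e+01] [-0.2036496  -0.29441756  0.06830284]
```

View pics/w1z.png

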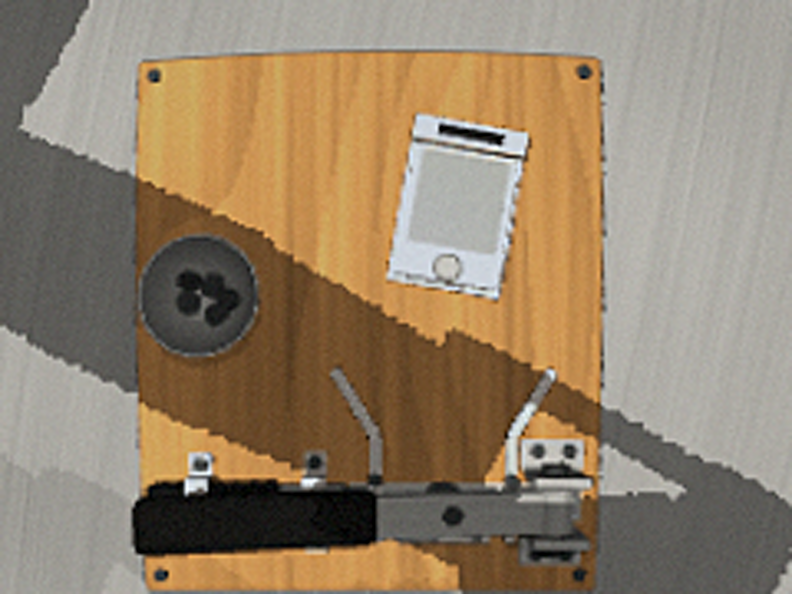

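The wrist view shows it clearly: board corners at crop (140,62), (600,60), (596,588) and (148,588); holder spine at (417,116)-(529,133); holder front edge at (388,280)-(497,297).

```bash
python3 - <<'E'
from h import *
c,s=cam("wrist")
W=lambda x,y,z:wonz(c,s,200+(x+.5)/3.3-.5,20+(y+.5)/3.3-.5,z)
P=np.array([(-165,245),(85,245),(85,-50),(-165,-50)])/1e3
X=[W(140,62,.018),W(600,60,.018),W(596,590,.018),W(146,590,.018)]
th,t,r=fit2(P,X);print(np.degrees(th),t,(r*1e3).round(1).tolist())
R=np.array([[np.cos(th),-np.sin(th)],[np.sin(th),np.cos(th)]])
pf=lambda w:((w[:2]-t)@R*1e3).round(1)
# rails: mouth ends, start of parallel, at z .023
for n,q in dict(mL=(336,372),mR=(551,373),pL=(376,434),pR=(511,434)).items(): print(n,pf(W(*q,.023)))
for n,q,z in [("sbL",(417,116),.030),("sbR",(529,133),.030),("fL",(388,280),.022),("fR",(497,297),.022),("cap",(448,267),.031),("bowl",(199,296),.048),("gripend",(135,525),.1),("gripin",(376,515),.088)]: w=W(*q,z);print(n,w.round(4),pf(w))
Hc=np.array([(-30,45),(30,45),(-30,-45),(30,-45)])/1e3
a,b,r=fit2(Hc,[W(417,116,.030),W(529,133,.030),W(388,280,.022),W(497,297,.022)]);print("holder yaw",np.degrees(a),b,pf(b),(r*1e3).round(1).tolist())
E
```

```text
11.421424793411873 [ 0.5665377  -0.10771226] [[1.2, -0.5], [-1.1, -2.1], [-0.3, 1.4], [0.1, 1.2]]
mL [-56.9  69.5]
mR [55.9 69.8]
pL [-36.   36.7]
pR [35.2 37.1]
sbL [0.5115 0.0899 0.03  ] [-14.8 204.6]
sbR [0.5698 0.0936 0.03  ] [ 43.  196.7]
fL [0.5141 0.0019 0.022 ] [-29.7 117.9]
fR [0.5715 0.0049 0.022 ] [ 27.1 109.4]
cap [0.543  0.0142 0.031 ] [  1.  124.2]
bowl [ 0.423  -0.0247  0.048 ] [-124.2  109.8]
gripend [ 0.4219 -0.1351  0.1   ] [-147.2    1.8]
gripin [ 0.5317 -0.1108  0.088 ] [-34.7   3.9]
holder yaw 1.9710216731924297 [0.54169418 0.04759974] [  6.4 157.2] [[1.3, -1.6], [-0.4, 0.0], [0.8, 0.4], [-1.8, 1.3]]
```

```bash
python3 - <<'E'
from h import *
shift([.5404,.0856,.09],91.97)
E
```

```text
shift [0.1825 0.0379 0.2909] turn 0.1642020753153867
```

Call:
arm_command --pt "0.04 0.01 0.04 0.05 0" --pt "0.09 0.02 0.09 0.1 0" --pt "0.14 0.03 0.14 0.164 0" --pt "0.1825 0.038 0.18 0.164 0" --pt "0.1825 0.038 0.235 0.164 0" --pt "0.1825 0.038 0.275 0.164 0" --pt "0.1825 0.038 0.29 0.164 0" --pt "0.1825 0.038 0.29 0.164 0" --pt "0.1825 0.038 0.29 0.164 0"

```text
time: 3.12
eef_pos: [0.5425, 0.0862, 0.0934]
orientation: [179.7, 0.0, 92.0]
wrist_force: [-0.6, 0.2, -0.2]
grip_width: 1.001
```

```bash
python3 - <<'E'
from h import *
c,s=cam("wrist"); im=c["color"]; cv2.imwrite("pics/w2.png",im); print(s["time"],s["eef_pos"],s["orientation"],s["wrist_force"])
c,_=cam("scene");cv2.imwrite("pics/sc2.png",cv2.resize(c["color"][180:360,200:400],None,fx=3,fy=3))
E
```

```text
3.125 [0.54246894 0.08623644 0.09335584] [1.79712730e+02 2.97986309e-04 9.20435654e+01] [-0.55721504  0.1696383  -0.18594427]
```

View pics/w2.png

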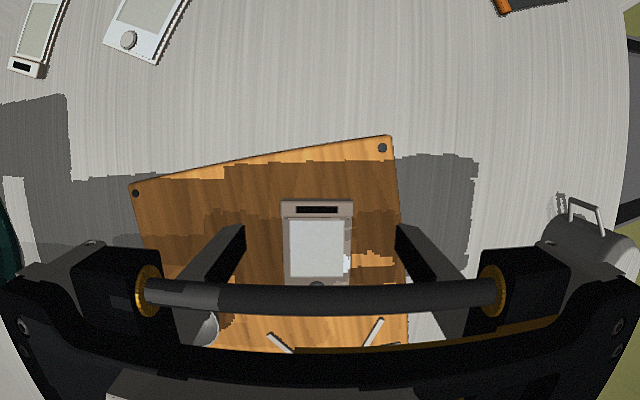

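View pics/sc2.png

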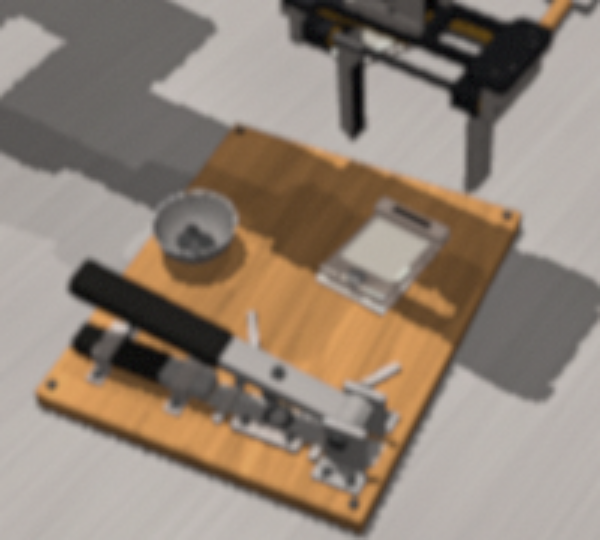

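The spine sits at wrist (281-353, 201-216), centred between the finger tips and parallel to the jaw axis. I'll do a quick check before going down.

```bash
python3 - <<'E'
from h import *
c,s=cam("wrist")
for z in(.030,.034):
  a=wonz(c,s,281,201.5,z);b=wonz(c,s,353,201.5,z); f1=wonz(c,s,283,216,z);f2=wonz(c,s,352,216,z); print(z,a,b,np.linalg.norm(a-b),np.linalg.norm(a-f1),"mid",(a+b)/2,(f1+f2)/2)
p=((a+b)/2+(f1+f2)/2)/2
shift([.5405,.0856,.022],91.97)
E
```

```text
0.03 [0.51141538 0.0926315  0.03      ] [0.56977302 0.09474663 0.03      ] 0.05839595872850984 0.012326603178084976 mid [0.5405942  0.09368906 0.03      ] [0.5414358  0.08145238 0.03      ]
0.034 [0.5118819  0.09363641 0.034     ] [0.56927799 0.09571669 0.034     ] 0.0574337803295433 0.012123500231086085 mid [0.54057995 0.09467655 0.034     ] [0.54140768 0.08264149 0.034     ]
shift [-0.001  -0.0019  0.0707] turn 0.0021230058909579752
```

Call:
arm_command --pt "0.0015 0 0.02 0 0" --pt "0.0015 0 0.04 0 0" --pt "0.0015 0 0.055 0 0" --pt "0.0015 0 0.063 0 0" --pt "0.0015 0 0.067 0 0" --pt "0.0015 0 0.067 0 0" --pt "0.0015 0 0.067 0 0"

```text
time: 4.15
eef_pos: [0.5411, 0.0884, 0.0242]
orientation: [179.9, 0.0, 92.1]
wrist_force: [-0.6, 1.3, 0.7]
grip_width: 1.002
```

Grip gently (low squeeze), with the tip about 3 mm above the board.

Call:
arm_command --pt "0 0 0.002 0 60" --pt "0 0 0.002 0 100" --pt "0 0 0.002 0 140" --pt "0 0 0.002 0 140" --pt "0 0 0.002 0 140" --pt "0 0 0.002 0 140" --squeeze 6

```text
time: 4.9
eef_pos: [0.5405, 0.0884, 0.0215]
orientation: [-180.0, 0.0, 92.1]
wrist_force: [-0.5, 0.1, 0.5]
grip_width: 0.636
```

```bash
python3 - <<'E'
from h import *
c,s=cam("wrist"); im=c["color"]; cv2.imwrite("pics/w3.png",im); print(s["time"],s["eef_pos"],s["orientation"],s["wrist_force"],s["grip_width"]*94)
c,_=cam("side");cv2.imwrite("pics/si3.png",cv2.resize(c["color"][80:240,230:400],None,fx=3.5,fy=3.5))
E
```

```text
4.9 [0.54052737 0.08838035 0.02148588] [-1.79997079e+02  1.80215877e-03  9.21210568e+01] [-0.48644877  0.07993993  0.4527935 ] 59.820379535155986
```

View pics/w3.png

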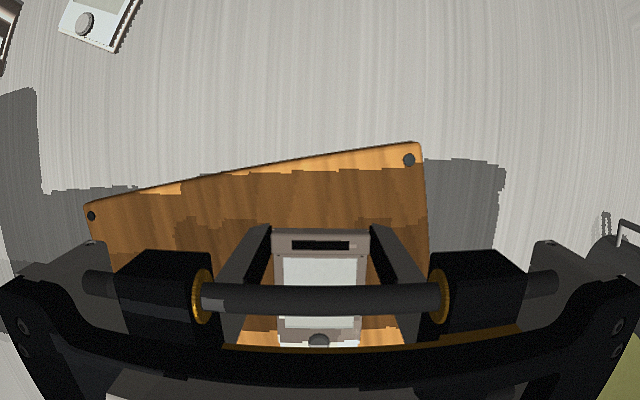

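View pics/si3.png

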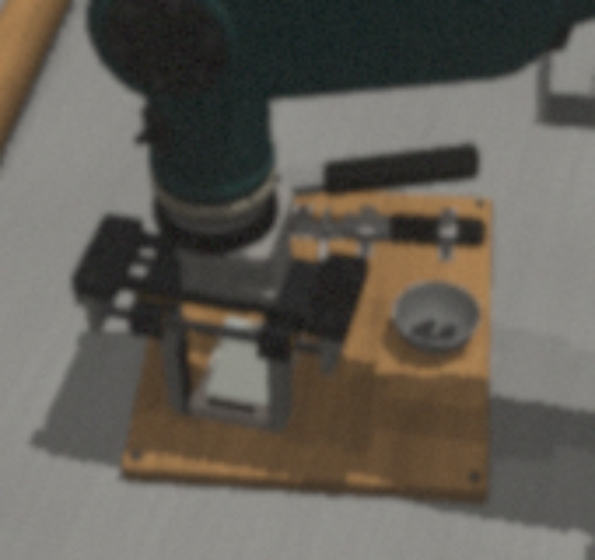

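```bash
python3 - <<'E'
from h import *
th=np.radians(11.42);R=np.array([[np.cos(th),-np.sin(th)],[np.sin(th),np.cos(th)]]);t=np.array([.56654,-.10771])
for p in [(-.0003,.12),(-.0003,.078),(-.0003,.074)]:
    shift([*(t+R@p),.0215],101.42)
E
```

```text
shift [-0.0785 -0.001   0.    ] turn -0.16232528557076195
shift [-0.12    0.0058  0.    ] turn -0.16232528557076195
shift [-0.1239  0.0065  0.    ] turn -0.16232528557076195
```

Call:
arm_command --pt "0 0 0 -0.05 140" --pt "-0.01 0 0 -0.11 140" --pt "-0.025 -0.001 0 -0.162 140" --pt "-0.045 -0.001 0 -0.162 140" --pt "-0.065 -0.001 0 -0.162 140" --pt "-0.08 -0.001 0 -0.162 140" --pt "-0.09 0.001 0 -0.162 140" --pt "-0.098 0.0022 0 -0.162 140" --pt "-0.104 0.0032 0 -0.162 140" --pt "-0.108 0.0039 0 -0.162 140" --pt "-0.108 0.0039 0 -0.162 140"

```text
time: 6.38
eef_pos: [0.5487, -0.0199, 0.0215]
orientation: [180.0, 0.1, 101.4]
wrist_force: [-0.4, -0.8, 0.2]
grip_width: 0.638
```

```bash
python3 - <<'E'
from h import *
c,s=cam("wrist"); im=c["color"]; cv2.imwrite("pics/w4.png",im); print(s["time"],s["eef_pos"],s["orientation"],s["wrist_force"],s["grip_width"]*94)
c,_=cam("side");cv2.imwrite("pics/si4.png",cv2.resize(c["color"][80:240,230:400],None,fx=3.5,fy=3.5))
c,_=cam("scene");cv2.imwrite("pics/sc4.png",cv2.resize(c["color"][200:360,200:400],None,fx=3.5,fy=3.5))
E
```

```text
6.375 [ 0.54867064 -0.0199423   0.02150177] [1.79992096e+02 6.63699884e-02 1.01405722e+02] [-0.38431451 -0.82954461  0.15322761] 59.984092315244375
```

View pics/si4.png

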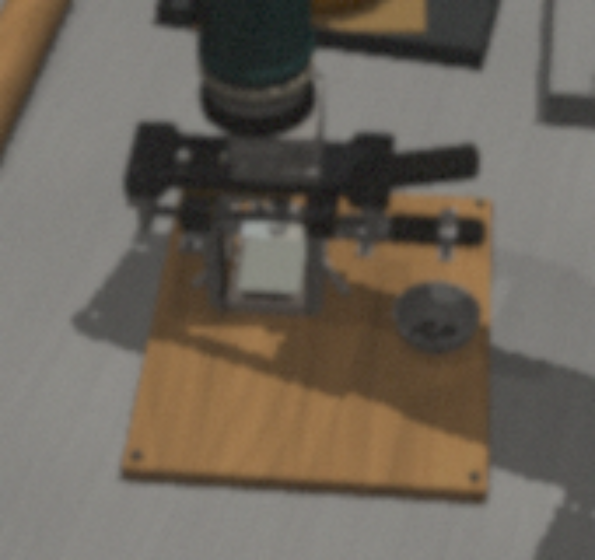

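View pics/sc4.png

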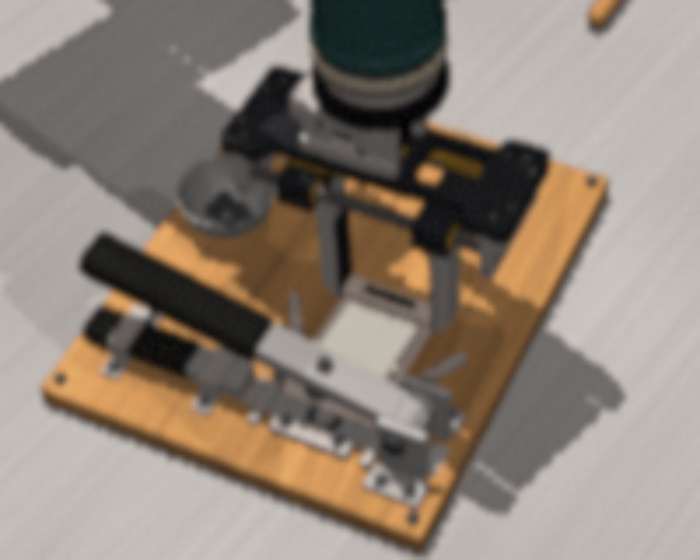

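View pics/w4.png

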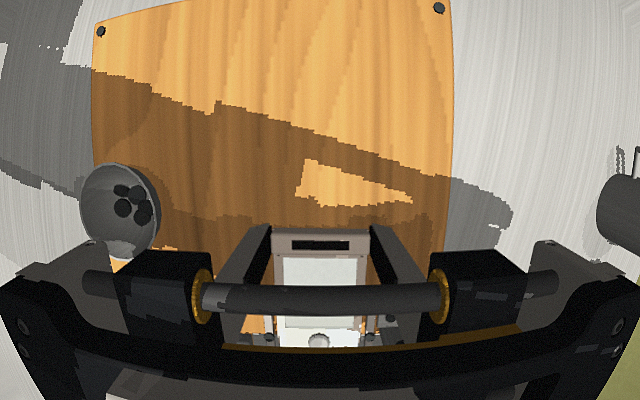

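The holder is square and centred in the rails, with no contact force. Going on slowly, about 12 mm remain.

Call:
arm_command --pt "-0.003 0 0 0 140" --pt "-0.006 0 0 0 140" --pt "-0.008 0 0 0 140" --pt "-0.01 0 0 0 140" --pt "-0.011 0 0 0 140" --pt "-0.011 0 0 0 140"

```text
time: 7.28
eef_pos: [0.5507, -0.0304, 0.0215]
orientation: [-180.0, 0.0, 101.4]
wrist_force: [-0.5, 1.6, 0.9]
grip_width: 0.642
```

Call:
arm_command --pt "-0.001 0 0 0 140" --pt "-0.002 0 0 0 140" --pt "-0.002 0 0 0 140"

```text
time: 7.65
eef_pos: [0.5511, -0.0323, 0.0215]
orientation: [180.0, 0.0, 101.4]
wrist_force: [-0.6, 0.8, 1.0]
grip_width: 0.637
```

Call:
arm_command --pt "-0.001 0 0 0 140" --pt "-0.0015 0 0 0 140" --pt "-0.0015 0 0 0 140"

```text
time: 8.02
eef_pos: [0.5512, -0.0331, 0.0215]
orientation: [-180.0, -0.1, 101.4]
wrist_force: [-1.4, 3.5, 1.2]
grip_width: 0.637
```

Call:
arm_command --pt "-0.001 0 0 0 140" --pt "-0.0015 0 0 0 140" --pt "-0.0015 0 0 0 140"

```text
time: 8.4
eef_pos: [0.5512, -0.0332, 0.0215]
orientation: [-180.0, -0.2, 101.4]
wrist_force: [-1.3, 7.8, 2.5]
grip_width: 0.637
```

The holder has stalled against something solid, with 8 N straight along +y, where the stop should be. I'll relax, open a little (the rails are close), lift and look.

Call:
arm_command --pt "0.002 0 0 0 140" --pt "0.002 0 0 0 110" --pt "0.002 0 0 0 65" --pt "0.002 0 0 0 65" --pt "0.002 0 -0.01 0 65" --pt "0.01 0 -0.03 0 65" --pt "0.04 0 -0.07 0 65" --pt "0.05 0 -0.12 0 65" --pt "0.05 0 -0.14 0 65" --pt "0.05 0 -0.14 0 65" --pt "0.05 0 -0.14 0 65"

```text
time: 9.78
eef_pos: [0.5411, 0.0137, 0.1603]
orientation: [-179.9, -0.0, 101.4]
wrist_force: [0.2, 0.5, -0.7]
grip_width: 0.747
```

```bash
python3 - <<'E'
from h import *
c,s=cam("wrist"); im=c["color"]; cv2.imwrite("pics/w5.png",im); print(s["time"],s["eef_pos"],s["orientation"],s["wrist_force"],s["grip_width"]*94)
c,_=cam("side");cv2.imwrite("pics/si5.png",cv2.resize(c["color"][110:220,250:390],None,fx=5,fy=5,interpolation=2))
c,_=cam("scene");cv2.imwrite("pics/sc5.png",cv2.resize(c["color"][220:360,200:390],None,fx=4,fy=4,interpolation=2))
E
```

```text
9.775 [0.54110972 0.01371655 0.16032059] [-1.79895354e+02 -1.31911508e-02  1.01384111e+02] [ 0.21163262  0.45166508 -0.68908362] 70.22733333042369
```

View pics/w5.png

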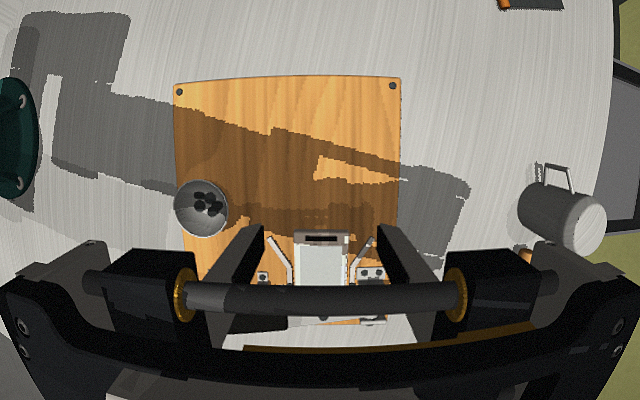

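View pics/si5.png

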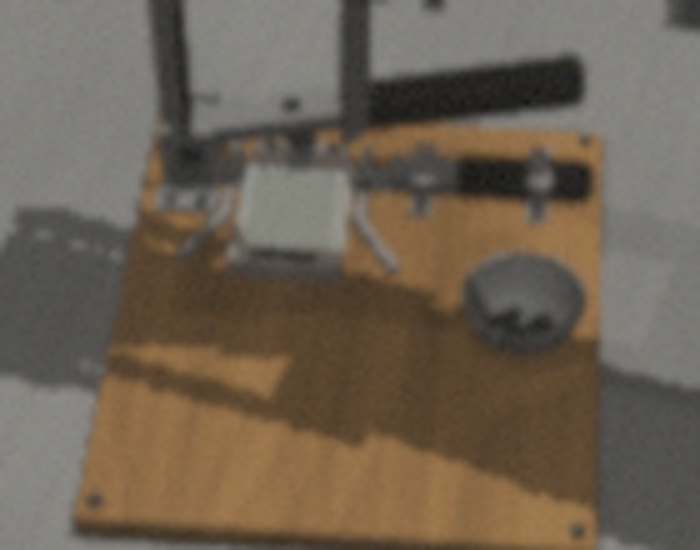

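View pics/sc5.png

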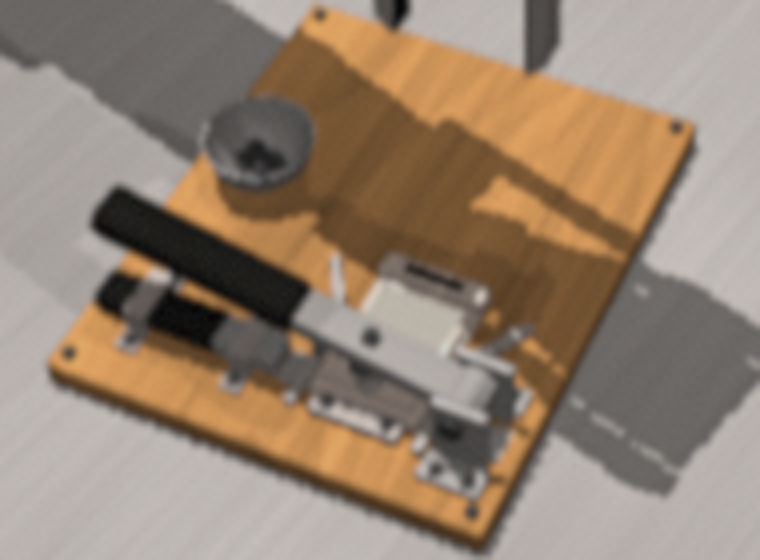

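```bash
cat >> h.py <<'E'
TH=np.radians(11.42);RP=np.array([[np.cos(TH),-np.sin(TH)],[np.sin(TH),np.cos(TH)]]);TP=np.array([.56654,-.10771])
pf=lambda w:((np.array(w)[:2]-TP)@RP*1e3).round(1)
wf=lambda p:TP+RP@np.array(p)
E
python3 - <<'E'
from h import *
c,s=cam("wrist")
for n,u,v,z in [("bL",294.5,231.5,.030),("bR",348,231.5,.030),("mL",268,238,.023),("mR",372,238,.023)]: print(n,pf(wonz(c,s,u,v,z)))
shift([*wf([0,.092]),.06],101.42);shift([*wf([0,.092]),.025],101.42)
E
```

```text
bL [-28.   82.1]
bR [28.7 82.2]
mL [-58.2  71.8]
mR [56.1 72. ]
shift [-0.0322  0.0014  0.0998] turn -0.0006756300714910994
shift [-0.0322  0.0015  0.1348] turn -0.0006756300714910994
```

The spine back measures 82.1 against a mouth of 71.8 (true 70), so it is really about 80.3. That is home against the stop, and square. I'll confirm with a gentle two-finger push on the spine's back.

Call:
arm_command --pt "-0.015 0 0.04 0 165" --pt "-0.025 0.001 0.08 0 165" --pt "-0.028 0.0015 0.11 0 165" --pt "-0.028 0.0015 0.128 0 165" --pt "-0.028 0.0015 0.134 0 165" --pt "-0.03 0.0015 0.134 0 165" --pt "-0.032 0.0015 0.134 0 165" --pt "-0.034 0.0015 0.134 0 165" --pt "-0.034 0.0015 0.134 0 165"

```text
time: 11.1
eef_pos: [0.5506, -0.0183, 0.0286]
orientation: [179.9, -0.1, 101.4]
wrist_force: [0.6, 4.1, 3.4]
grip_width: 0.356
```

Call:
arm_command --pt "-0.001 0 0 0 165" --pt "-0.002 0 0 0 165" --pt "-0.002 0 0 0 165"

```text
time: 11.48
eef_pos: [0.5506, -0.0187, 0.0284]
orientation: [179.9, -0.2, 101.4]
wrist_force: [-1.5, 8.3, 4.7]
grip_width: 0.352
```

```bash
python3 - <<'E'
from h import *
print(pf(get_state()["eef_pos"])); shift([*wf([-.112,.0015]),.11],101.42)
E
```

```text
[ 2.  90.4]
shift [-0.0885 -0.1139 -0.0822] turn 8.449652594089511e-05
```

Call:
arm_command --pt "0.004 0 0 0 165" --pt "0.006 0 -0.02 0 165" --pt "0.008 0 -0.07 0 200" --pt "0 -0.01 -0.12 0 255" --pt "-0.02 -0.04 -0.14 0 255" --pt "-0.05 -0.07 -0.14 0 255" --pt "-0.075 -0.1 -0.14 0 255" --pt "-0.0865 -0.112 -0.14 0 255" --pt "-0.0865 -0.112 -0.12 0 255" --pt "-0.0865 -0.112 -0.1 0 255" --pt "-0.0865 -0.112 -0.09 0 255" --pt "-0.0865 -0.112 -0.09 0 255"

```text
time: 12.98
eef_pos: [0.4573, -0.1278, 0.1166]
orientation: [-179.9, -0.0, 101.4]
wrist_force: [1.0, -0.4, -0.2]
grip_width: 0.003
```

```bash
python3 - <<'E'
from h import *
c,s=cam("scene"); print(s["time"],s["eef_pos"],pf(s["eef_pos"]),s["wrist_force"],s["grip_width"])
cv2.imwrite("pics/sc6.png",cv2.resize(c["color"][200:360,190:390],None,fx=4,fy=3.7*1.08,interpolation=2)[:600])
c,_=cam("side");cv2.imwrite("pics/si6.png",cv2.resize(c["color"][80:220,250:400],None,fx=4,fy=4,interpolation=2))
E
```

```text
12.975 [ 0.45731577 -0.12777786  0.11661446] [-111.    2.] [ 1.01821281 -0.42284601 -0.24488051] 0.002602234538307117
```

View pics/sc6.png

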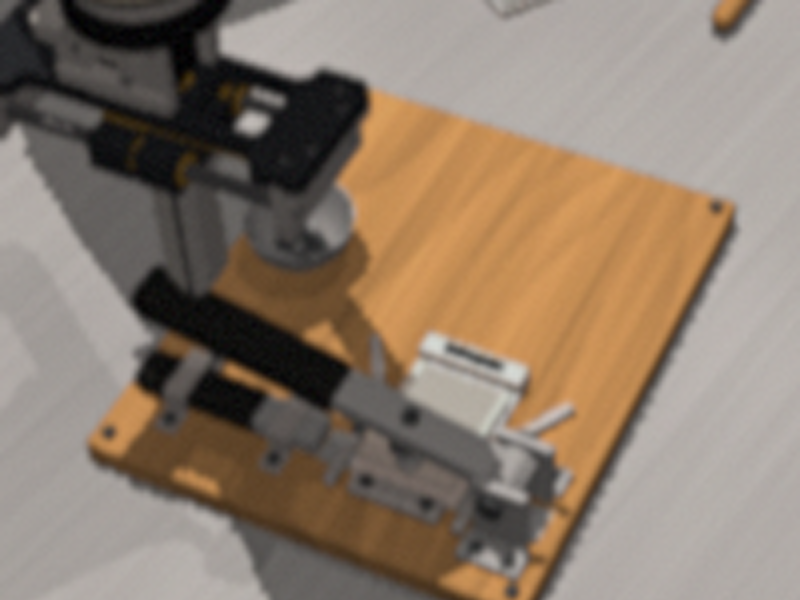

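View pics/si6.png

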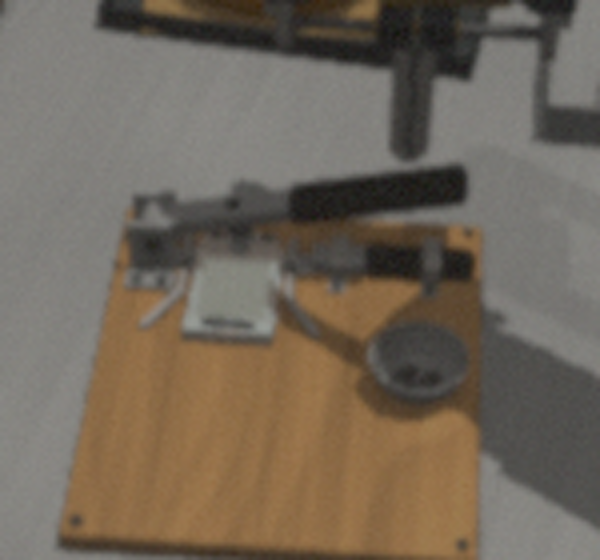

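The finger is over the grip, near its -x end. Pressing down in steps and watching the force.

Call:
arm_command --pt "0 0 0.01 0 255" --pt "0 0 0.018 0 255" --pt "0 0 0.024 0 255" --pt "0 0 0.028 0 255" --pt "0 0 0.032 0 255" --pt "0 0 0.032 0 255"

```text
time: 13.82
eef_pos: [0.4576, -0.1281, 0.0853]
orientation: [-180.0, 0.0, 101.4]
wrist_force: [-1.6, -0.2, 3.2]
grip_width: 0.007
```

Call:
arm_command --pt "0 0 0.004 0 255" --pt "0 0 0.008 0 255" --pt "0 0 0.012 0 255" --pt "0 0 0.014 0 255" --pt "0 0 0.014 0 255"

```text
time: 14.45
eef_pos: [0.457, -0.1283, 0.0715]
orientation: [-179.9, 0.0, 101.4]
wrist_force: [-4.2, -0.9, 5.0]
grip_width: 0.004
```

Call:
arm_command --pt "0 -0.001 0.002 0 255" --pt "0 -0.001 0.004 0 255" --pt "0 -0.002 0.006 0 255" --pt "0 -0.002 0.006 0 255"

```text
time: 14.95
eef_pos: [0.4564, -0.1285, 0.0663]
orientation: [179.9, 0.0, 101.4]
wrist_force: [-1.4, 0.8, 6.1]
grip_width: 0.001
```

Call:
arm_command --pt "0 -0.0005 0.002 0 255" --pt "0 -0.001 0.004 0 255" --pt "0 -0.001 0.004 0 255"

```text
time: 15.32
eef_pos: [0.456, -0.1285, 0.0617]
orientation: [179.8, 0.0, 101.4]
wrist_force: [2.3, 0.1, 3.1]
grip_width: 0.006
```

Call:
arm_command --pt "0 0 0.0015 0 255" --pt "0 0 0.003 0 255" --pt "0 0 0.003 0 255"

```text
time: 15.7
eef_pos: [0.4551, -0.1287, 0.0586]
orientation: [179.9, 0.0, 101.4]
wrist_force: [2.4, 0.1, 3.0]
grip_width: 0.003
```

Call:
arm_command --pt "0 0 0.001 0 255" --pt "0 0 0.002 0 255" --pt "0 0 0.002 0 255"

```text
time: 16.08
eef_pos: [0.4551, -0.1287, 0.0575]
orientation: [179.9, 0.0, 101.4]
wrist_force: [1.7, 1.8, 7.2]
grip_width: 0.004
```

Call:
arm_command --pt "0 0 0.001 0 255" --pt "0 0 0.002 0 255" --pt "0 0 0.002 0 255"

```text
time: 16.45
eef_pos: [0.4551, -0.1288, 0.0567]
orientation: [179.9, 0.0, 101.4]
wrist_force: [-0.4, 2.3, 12.3]
grip_width: 0.004
```

Call:
arm_command --pt "0 0 0.0015 0 255" --pt "0 0 0.003 0 255" --pt "0 0 0.003 0 255"

```text
time: 16.82
eef_pos: [0.4551, -0.1288, 0.0553]
orientation: [179.9, 0.1, 101.4]
wrist_force: [-4.7, 3.0, 21.2]
grip_width: 0.004
```

```bash
python3 - <<'E'
from h import *
c,s=cam("scene"); print(s["time"],s["eef_pos"],pf(s["eef_pos"]),s["wrist_force"])
cv2.imwrite("pics/sc7.png",cv2.resize(c["color"][220:360,200:390],None,fx=4,fy=4,interpolation=2))
E
```

```text
16.825 [ 0.45506918 -0.12879521  0.05527012] [-113.4    1.4] [-4.67102939  3.009147   21.2024775 ]
```

View pics/sc7.png

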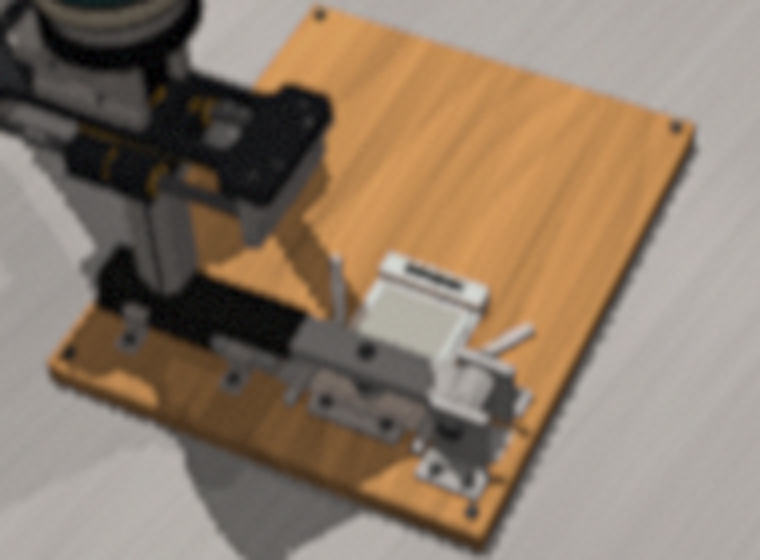

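The handle is fully down on a hard stop: force peaked near 6 N, dropped to 3 N (the click), then rose to 21 N. Letting it up.

Call:
arm_command --pt "0 0 -0.004 0 255" --pt "0 0 -0.01 0 255" --pt "0 0 -0.018 0 255" --pt "0 0 -0.026 0 255" --pt "0 0 -0.034 0 255" --pt "0 0 -0.042 0 255" --pt "0 0 -0.052 0 255" --pt "0 0 -0.08 0 255" --pt "0 0 -0.13 0 255" --pt "0 0 -0.18 0 255" --pt "0 0 -0.2 0 255" --pt "0 0 -0.2 0 255"

```text
time: 18.38
eef_pos: [0.4549, -0.1289, 0.2532]
orientation: [179.9, 0.1, 101.4]
wrist_force: [0.2, -0.5, 0.4]
grip_width: 0.006
```

Call:
arm_command --pt "0 0.04 -0.03 0 255" --pt "0 0.08 -0.06 0 255" --pt "-0.02 0.1 -0.09 0 255" --pt "-0.02 0.1 -0.09 0 255" --pt "-0.02 0.1 -0.09 0 255"

```text
time: 19.0
eef_pos: [0.5555, -0.1281, 0.339]
orientation: [-179.8, -0.1, 101.4]
wrist_force: [-0.8, 0.9, 0.6]
grip_width: 0.008
```

```bash
python3 - <<'E'
from h import *
c,s=cam("wrist"); im=c["color"]; cv2.imwrite("pics/w8.png",cv2.resize(im[20:220,200:440],None,fx=3,fy=3,interpolation=2)); print(s["time"],s["eef_pos"],s["wrist_force"])
c,_=cam("scene");cv2.imwrite("pics/sc8.png",cv2.resize(c["color"][220:360,200:390],None,fx=4,fy=4,interpolation=2))
c,_=cam("side");cv2.imwrite("pics/si8.png",cv2.resize(c["color"][115:227,255:385],None,fx=5,fy=5,interpolation=2))
E
```

```text
19.0 [ 0.55554327 -0.12813565  0.33900208] [-0.75035931  0.89371695  0.57564751]
```

View pics/w8.png

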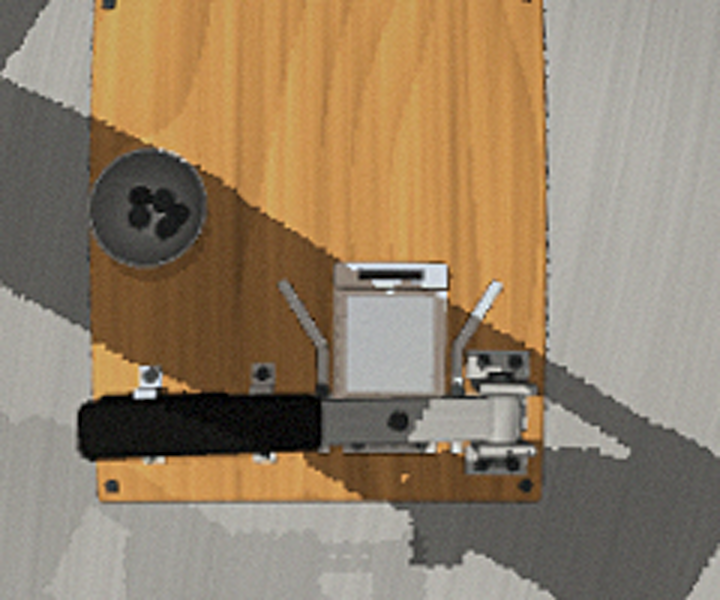

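View pics/sc8.png

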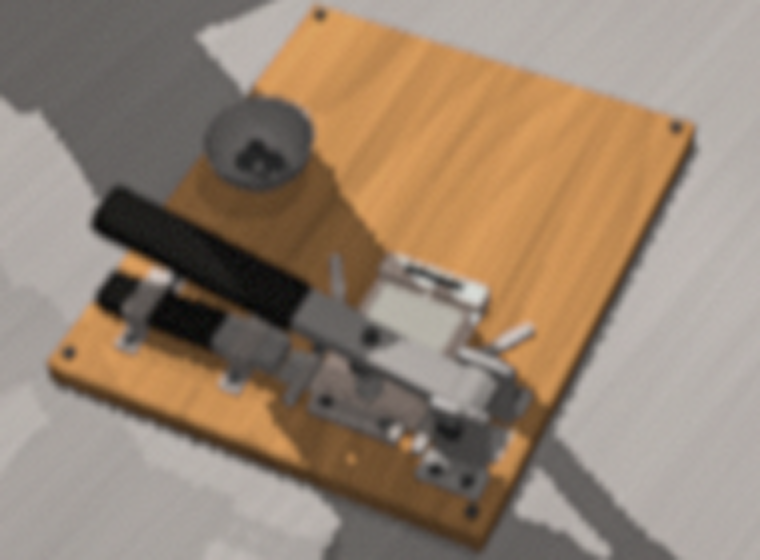

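View pics/si8.png

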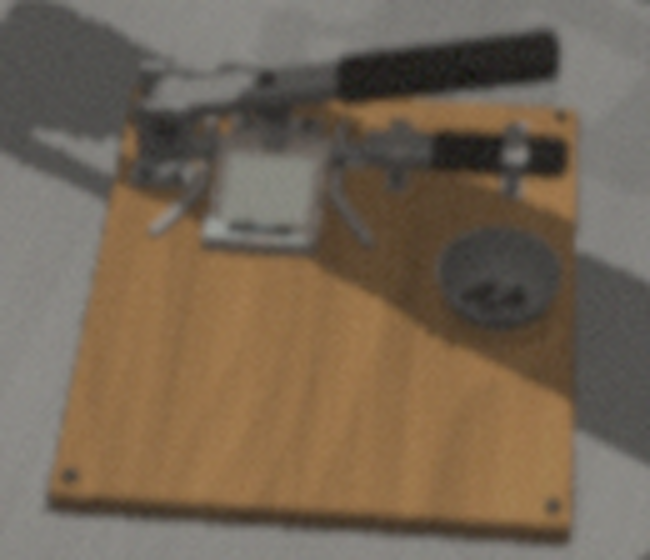

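```bash
python3 - <<'E'
from h import *
c,s=cam("wrist")
W=lambda x,y,z:pf(wonz(c,s,200+(x+.5)/3-.5,20+(y+.5)/3-.5,z))
print("back",W(335,263,.03),W(448,264,.03),"mouth",W(283,281,.023),W(497,283,.023),"bowl",W(149,209,.048),"grip end",W(80,428,.1))
d=read_camera("side");cv2.imwrite("pics/si9.png",d["color"])
E
```

```text
back [-28.9  80.3] [30.  80.1] mouth [-56.7  71.3] [56.9 71. ] bowl [-123.4  109.7] grip end [-146.7    2.5]
```

View pics/si9.png

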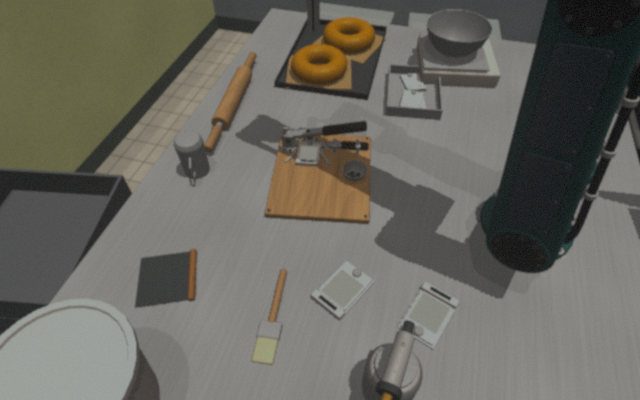

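The spine's back is at y 80.2 mm (80 when home), centred and square. The bowl, scraper and brush have not moved and the handle is back up. Handing in.

```bash
python3 -c "
from plant import *
print(sign_off(), get_state()['time'])"
```

```text
the job is handed in; nothing more can be done
the job is handed in; nothing more can be done
```

The holder is at the stop under the pliers, and by the force readings the press stud is clicked shut; I could not see the stud itself, because the pliers' arm covers it. I handed the job in at about 19 s.

- **Moving the holder:** I gripped it lightly by the ends of its spine, squared it to the board and slid it between the rails to the stop. It stalled there at about 8 N. A two-finger push on the back of the spine then stalled at the same place.
- **Pressing the handle:** I pressed with closed fingers. The force rose to about 6 N, fell to 3 N at the click, then climbed to 21 N against the hard stop. I then raised the fingers and the handle sprang back up.
- **Last checks:**
    - The spine's back is 80.2 mm from the die, where 80 is right, and the holder is centred and square.
    - The bowl measured within 1 mm of where it started. The scraper and brush look unmoved.
    - The robot was touching nothing.
- **Disagreements:**
    - An earlier, more oblique wrist view put the spine's back at 82.1 mm, but it also read the rail mouth nearly 2 mm too far out.
    - The fingertip ended at 55–57 mm at the hard stop, against the stated 59 mm. That is near what the pliers' empty limit would give, so I relied on the force drop as the sign of the click.

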